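# Sort the samples after a seal test

### The arm

A 7-joint arm with a two-finger parallel gripper is mounted at the origin on the work surface. World frame = base frame: x ahead of the robot, y to its left, z up, the work surface at z = 0. Lengths are in m, angles in rad, forces in N, time in s.
With the tool pointing down it reaches from about 0.4 to 0.85 m from the base axis. Payload 10.4 kg.
Tool frame: the origin (TCP) lies at the very end of the fingers, on their centre line; the grasp point (between the pads) lies 19 mm behind it (manip.grip_depth is the distance from the TCP to the grasp point, in m); z points along the fingers, x is the direction in which the jaws open and shut, and the axes are right-handed (so a half turn about z gives the same grasp; the last joint's range is limited). The gripper opens to 85 mm and grips with 20 to 120 N. Pads are 22 mm wide; open, the fingers measure 114 mm over their backs; the gripper's body (76 mm by 85 mm) begins 54 mm behind the grasp point. The pads swing forward as they close: fully open they stand 13 mm farther back than shut.
Start: joints at [-1.238, 0.332, -0.065, 1.46, 0.022, 1.35, -0.088], TCP at [0.218, 0.586, 0.231] pointing down, gripper open.
Joint ranges: [-2.6, 2.6], [-0.5, 2.12], [-1.47, 1.34], [0.16, 2.42], [-1.27, 4.41], [0.06, 2.06], [-2.6, 2.6]. Speed limits (rad/s): [2.22, 2.22, 2.79, 2.79, 3.14, 3.14, 3.14].

### API

Orientations are given as a unit quaternion [x, y, z, w].
In Python, from workcell import manip, cams gives the robot as it stands. The module is installed in compiled form; this text tells all that it offers.
- The arm moves only by the tool move_arm, never from a script. Its arguments are lists of equal length, an entry for each row: "claw": the opening, from 0 (shut) to 1 (fully open); "dp": the shift along the tool's x, y, z as a fraction of full scale, a list of three; "turn": the turn, a rotation vector about the tool's x, y, z as a fraction of full scale, a list of three. A call has 1 to 8 rows; each row shifts and turns the commanded pose from where the row before left it, along the tool's axes as they then stand; what a row does not reach is not made up. Full scale, the value 1, is 200 mm for a shift and 45 degrees for a turn. A row lasts 1/12 s, in which the tool goes at most 41.7 mm and 7.16 degrees, less where a joint would pass 70% of its speed; a pose out of reach is approached as far as the arm can. A call with a number of a shift or a turn outside -1 to 1 is refused whole. A call with a gripper value outside its range is refused whole. The fingers move at their own pace and stop on an object; "grip_force" is the grip in N (left out, the last holds). Time passes only in rows, so rows that do not move let the fingers close. It gives the time, the measured TCP pose, the force and the opening at its end, in the units of the state.
- manip.get_obs(): the state, without advancing time (a new reading comes with each control period).
- cams.camera(name): name is "side" or "top"; returns the picture (420x560x3 uint8, red, green, blue); there is no depth.
- cams.camera_info(name): a dict with "fx", "fy", "cx", "cy" (pixels), "dist" ([k1, k2, p1, p2, k3] as OpenCV has them; the pictures are not rectified), "pose" (4x4, takes a point from camera to world coordinates). Camera axes: x right, y down, z forward; pixel columns grow to the right and rows downward; lengths in m; the calibration is good to about 2 mm. A picture is of the moment at which its call begins. camera_info takes no time and is no camera call.
- manip.hand_in(): hands the job in, once; it reports no verdict.
The state is a dict: "clock": time; "joint_pos": joint angles; "joint_velocities": joint speeds; "tau": joint torques, N m; "position": TCP position; "ee_rot": TCP orientation; "ft_force": force on the tool from outside, world axes, zero at the start; "torque": the same for the moment, N m; "grip_width": opening from 0.0 (shut) to 1.0 (fully open).
Only numpy, scipy, OpenCV 4.12 (cv2) and the standard library are available. Lean on these libraries where they do the work, as an engineer would, in place of code of your own. Each camera call takes 0.05 s, during which the arm holds its last target.

### The job

Sort the things left on the lab bench into their trays: each brown bottle into its own compartment of the yellow tray, each white pot with a red lid into its own compartment of the blue tray, and the brass check weight into the black tray. Stand everything upright, flat on its tray's floor, never tip any of it over, and leave the roll of tape and the steel beaker where they are.

Things in the scene. Friction and masses are not known exactly. Their poses are not given: they have to be found in the camera images.
- bottle_1: Loose, upright brown bottle with a white cap and a blank paper label round it: round body 38 mm diameter and straight up to 50 mm, then a shoulder to a cap of 25 mm diameter; 75 mm tall in all; about 0.07 kg. Origin: centre of its underside; z up along its axis; yaw does not matter. The two bottles are alike.
- bottle_2: Loose, upright brown bottle with a white cap and a blank paper label round it: round body 38 mm diameter and straight up to 50 mm, then a shoulder to a cap of 25 mm diameter; 75 mm tall in all; about 0.07 kg. Origin: centre of its underside; z up along its axis; yaw does not matter. The two bottles are alike.
- pot_1: Loose, upright white round pot with a red closed lid: body 46 mm diameter up to 40 mm, lid 48 mm diameter from 40 to 52 mm (the top); about 0.06 kg. Origin: centre of its underside; z up along its axis; yaw does not matter. The two pots are alike.
- pot_2: Loose, upright white round pot with a red closed lid: body 46 mm diameter up to 40 mm, lid 48 mm diameter from 40 to 52 mm (the top); about 0.06 kg. Origin: centre of its underside; z up along its axis; yaw does not matter. The two pots are alike.
- weight: Loose, upright brass check weight: plain cylinder 34 mm diameter up to 44 mm, then a thin neck and a knob of 20 mm diameter up to 60 mm (the top); about 0.35 kg. Origin: centre of its underside; z up along its axis; yaw does not matter.
- bottle_tray: Yellow tray, for the bottles. Fixed to the bench, open-topped, walls 4 mm thick and 13 mm high above the bench, floor top 4 mm above the bench. Two square compartments, each 68 x 68 mm inside, side by side along its own y axis, split by a 4 mm divider 13 mm high; outside 76 mm along its x, 148 mm along its y. Origin: centre of the underside (under the divider), on the bench; z up. Compartment centres are at y = +36 mm and y = -36 mm, x = 0, in its own frame.
- pot_tray: Blue tray, for the pots. Fixed to the bench, open-topped, walls 4 mm thick and 13 mm high above the bench, floor top 4 mm above the bench. Two square compartments, each 68 x 68 mm inside, side by side along its own y axis, split by a 4 mm divider 13 mm high; outside 76 mm along its x, 148 mm along its y. Origin: centre of the underside (under the divider), on the bench; z up. Compartment centres are at y = +36 mm and y = -36 mm, x = 0, in its own frame.
- weight_tray: Black tray, for the weight: one square compartment 64 x 64 mm inside, 72 x 72 mm outside. Fixed to the bench, open-topped, walls 4 mm thick and 13 mm high above the bench, floor top 4 mm above the bench. Origin: centre of the underside, on the bench; z up; the compartment's centre is at x = y = 0.
- tape_roll: Bystander: loose orange roll of tape lying flat on the bench off to the right of the work, 90 mm outside diameter, 68 mm inside, 30 mm high. Origin: centre of its underside.
- beaker: Bystander: loose open steel beaker standing on the bench off to the left of the work, 72 mm rim diameter, 80 mm tall. Origin: centre of its underside.
There are look-alikes about, which are no part of the job. What is shaped like the bottle_2 but orange is not meant.

How it is judged:
By the outcome, as a careful person would: the job done as asked, in the order asked, and still so for the second after the job is handed in, with the robot touching nothing.
It also fails if it takes over 122 s, if anything falls off the work surface, if the arm or the gripper's body presses on something with over 40 N, if the wrist force passes 120 N, or if a joint passes its speed limit or range.

## Working session

There is one attempt and no reset: what is moved stays moved. The work goes in short steps, Python scripts to look and compute and a tool call to move; the robot and the scene stay as the last step left them, time stands still between calls to the robot, and variables do not carry over. Pictures are saved under pics/ and viewed, and the job is handed in when it is done.

Besides the shell and the picture viewer there is one more tool, called after "Call:" as name(argument=value, ...) on one line, values as JSON. move_arm: Moves the arm, as the interface text tells. Shift numbers are shares of 200 mm and turn numbers shares of 45 degrees, none past 1 either way. Its arguments: {"type":"object","properties":{"claw":{"type":"array","items":{"type":"number"}},"dp":{"type":"array","items":{"type":"array","items":{"type":"number"}}},"turn":{"type":"array","items":{"type":"array","items":{"type":"number"}}},"grip_force":{"type":"number"}},"required":["claw","dp","turn"]}

```bash
mkdir -p pics; ls; python3 - <<'E'
from workcell import manip,cams
import cv2,numpy as np
np.set_printoptions(precision=4,suppress=True)
for n in("top","side"):
    im=cams.camera(n); cv2.imwrite(f"pics/{n}0.png",im[:,:,::-1]); i=cams.camera_info(n)
    print(n,i)
o=manip.get_obs(); print({k:np.round(v,3) for k,v in o.items()}, manip.grip_depth)
E
```

```text
pics
top {'fx': 490.07372331916514, 'fy': 490.07372331916514, 'cx': 274.5063792123531, 'cy': 209.34989497064487, 'dist': array([0.0518, 0.    , 0.    , 0.    , 0.    ]), 'pose': array([[ 0.0073, -0.9831,  0.183 ,  0.2766],
       [-1.    , -0.008 , -0.0034,  0.0134],
       [ 0.0048, -0.183 , -0.9831,  1.467 ],
       [ 0.    ,  0.    ,  0.    ,  1.    ]])}
side {'fx': 477.05673278546976, 'fy': 477.05673278546976, 'cx': 274.46965988098736, 'cy': 209.95209184781652, 'dist': array([-0.1232,  0.    ,  0.    ,  0.    ,  0.    ]), 'pose': array([[ 0.9429, -0.1501,  0.2973,  0.1519],
       [-0.333 , -0.4401,  0.8339, -1.0423],
       [ 0.0057, -0.8853, -0.4649,  0.646 ],
       [ 0.    ,  0.    ,  0.    ,  1.    ]])}
{'clock': np.float64(0.1), 'joint_pos': array([-1.238,  0.333, -0.065,  1.461,  0.022,  1.35 , -0.088]), 'joint_velocities': array([-0.003, -0.003,  0.002, -0.001,  0.001,  0.001, -0.001]), 'tau': array([  0.001, -62.674,   0.049, -39.243,   0.016,   0.007,   0.   ]), 'position': array([0.218, 0.586, 0.231]), 'ee_rot': array([ 0.821,  0.571, -0.   ,  0.   ]), 'ft_force': array([-0.024, -0.198,  0.207]), 'torque': array([ 0.012,  0.008, -0.044]), 'grip_width': np.float64(1.006)} 0.0187
```

View pics/top0.png

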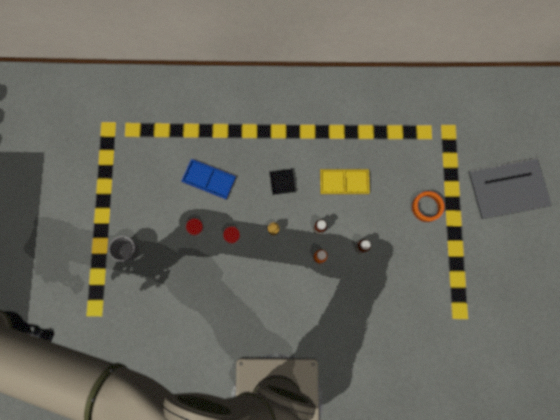

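View pics/side0.png

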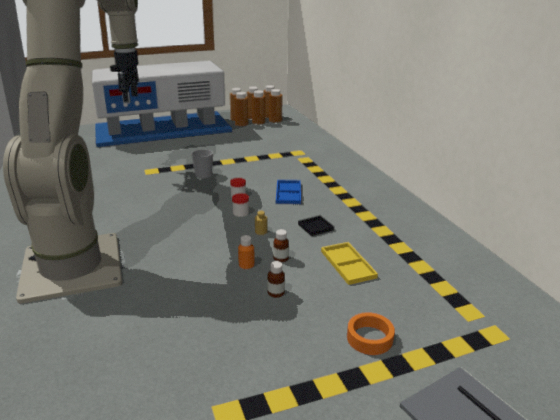

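Top picture. Brown bottles are at about (320,226) and (364,245). The orange look-alike is at (320,257); in the side view it is at (246,253). Red-lidded pots are at (194,226) and (231,235), and the weight is at (273,229). Trays: blue (210,179), black (283,181), yellow (345,181). The tape and beaker are at the right and left. Next I'll check close crops.

```bash
python3 - <<'E'
import cv2
t=cv2.imread("pics/top0.png");s=cv2.imread("pics/side0.png")
cv2.imwrite("pics/t1.png",cv2.resize(t[150:275,170:310],(784,700),interpolation=cv2.INTER_CUBIC)[:600])
cv2.imwrite("pics/t1.png",cv2.resize(t[155:270,170:310],None,fx=5,fy=5,interpolation=cv2.INTER_CUBIC))
cv2.imwrite("pics/t2.png",cv2.resize(t[155:270,260:400],None,fx=5,fy=5,interpolation=cv2.INTER_CUBIC))
cv2.imwrite("pics/s1.png",cv2.resize(s[165:310,220:400],None,fx=4,fy=4,interpolation=cv2.INTER_CUBIC))
E
```

```text
(no output)
```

View pics/t1.png

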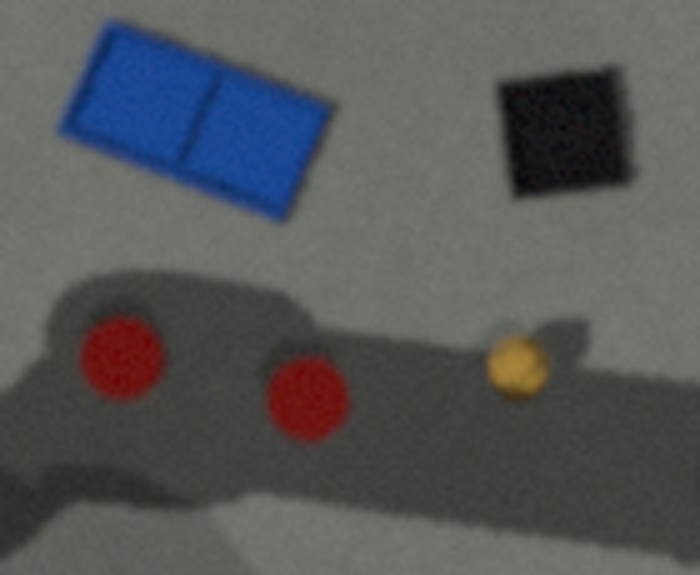

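View pics/t2.png

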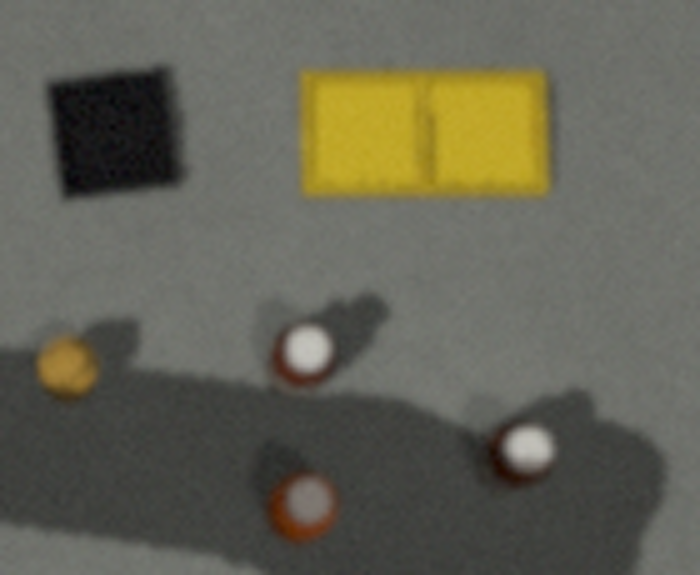

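View pics/s1.png

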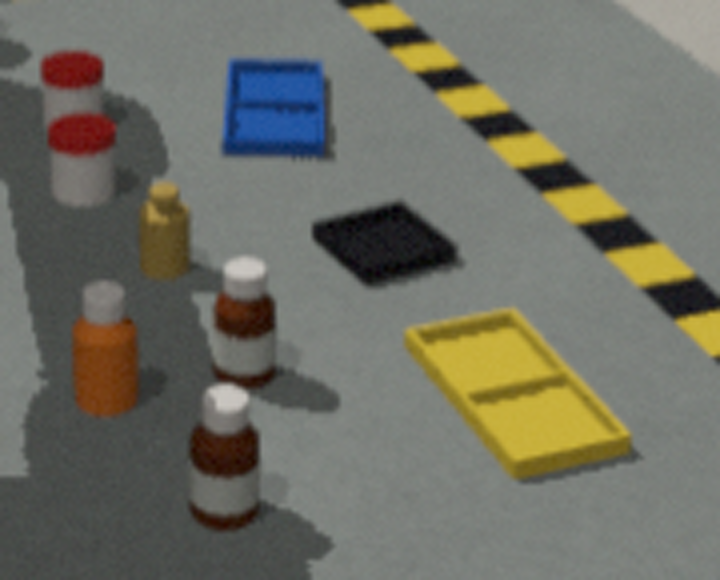

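```bash
cat > h.py <<'E'
from workcell import manip,cams
import cv2,numpy as np
np.set_printoptions(precision=4,suppress=True)
def px(cam,uv,z):
    i=cams.camera_info(cam);K=np.array([[i['fx'],0,i['cx']],[0,i['fy'],i['cy']],[0,0,1]])
    p=cv2.undistortPoints(np.array(uv,float).reshape(-1,1,2),K,i['dist'],None,None)[:,0]
    P=i['pose'];d=np.c_[p,np.ones(len(p))]@P[:3,:3].T
    s=(z-P[2,3])/d[:,2:]
    return (P[:3,3]+s*d)[:,:2]
def crop(uv,off,f): return (np.array(uv,float)+.5)/f-.5+off
E
python3 - <<'E'
from h import *
c1=lambda p:crop(p,(170,155),5);c2=lambda p:crop(p,(260,155),5);cs=lambda p:crop(p,(220,165),4)
print("pots",px('top',c1([(122,359),(308,399)]),.052),px('side',cs([(72,63),(82,127)]),.052))
print("weight",px('top',c1([(518,362)]),.055),px('side',cs([(165,187)]),.06))
print("bott",px('top',c2([(307,349),(527,448),(310,502)]),.075),px('side',cs([(245,264),(226,391),(103,289)]),.075))
for n,q in(("blue",c1([(110,22),(335,103),(285,220),(60,132)])),("black",c1([(498,82),(618,68),(632,183),(515,197)])),("yellow",c2([(300,70),(549,70),(551,195),(303,195)]))):
    w=px('top',q,.013);
    e=(w[1]-w[0])+(w[2]-w[3]); print(n,w.mean(0),np.linalg.norm(np.roll(w,-1,0)-w,axis=1),np.degrees(np.arctan2(e[1],e[0])), )
print('side trays',px('side',cs([(276,106),(385,238),(519,390)]),.013))
b=[(i/9,j/9) for i in (0,) for j in (0,)]
print('beaker',px('top',[(122,248)],.08),'tape',px('top',[(428,206)],.03))
E
```

```text
pots [[0.4875 0.2425]
 [0.4648 0.1338]] [[0.4902 0.2414]
 [0.4673 0.1324]]
weight [[0.4871 0.0119]] [[0.4902 0.0126]]
bott [[ 0.4928 -0.1253]
 [ 0.4368 -0.2499]
 [ 0.4049 -0.1261]] [[ 0.4963 -0.1229]
 [ 0.4404 -0.246 ]
 [ 0.4082 -0.1233]]
blue [0.6416 0.2085] [0.1476 0.0787 0.148  0.075 ] -110.47088690231801
black [ 0.6352 -0.0162] [0.0741 0.0726 0.0716 0.0728] -82.60112151749692
yellow [ 0.6367 -0.2051] [0.1523 0.0783 0.1503 0.0784] -89.56534596003478
side trays [[ 0.6397  0.1968]
 [ 0.6353 -0.021 ]
 [ 0.6363 -0.2157]]
beaker [[0.4204 0.4376]] tape [[ 0.5579 -0.4483]]
```

Bottle_1 is the brown one at (320,226) and bottle_2 the brown one at (364,245). The orange one at (320,257) stays out. First I'll turn the jaws to lie along world x, so tool x = +x, tool y = −y and tool z = down.

Call:
move_arm(claw=[0.75,0.75,0.75,0.75,0.75,0.75,0.75,0.75], dp=[[0,0,0],[0,0,0],[0,0,0],[0,0,0],[0,0,0],[0,0,0],[0,0,0],[0,0,0]], turn=[[0,0,0.155],[0,0,0.155],[0,0,0.155],[0,0,0.155],[0,0,0.155],[0,0,0.155],[0,0,0.155],[0,0,0.155]], grip_force=30)

```text
clock: 0.77
position: [0.2176, 0.5856, 0.2308]
ee_rot: [0.993, 0.117, -0.0, 0.0]
ft_force: [-0.5, 0.6, -0.3]
grip_width: 0.748
```

Call:
move_arm(claw=[0.75,0.75,0.75,0.75,0.75,0.75,0.75,0.75], dp=[[0,0,0],[0,0,0],[0.15,0,0],[0.15,0,0],[0.15,0.1,0],[0.15,0.1,0],[0.15,0.1,0],[0.15,0.1,0]], turn=[[0,0,0.155],[0,0,0.152],[0,0,0],[0,0,0],[0,0,0],[0,0,0],[0,0,0],[0,0,0]])

```text
clock: 1.43
position: [0.3989, 0.5046, 0.2309]
ee_rot: [1.0, 0.0, -0.0, 0.0]
ft_force: [0.4, 0.3, 0.5]
grip_width: 0.747
```

Call:
move_arm(claw=[0.75,0.75,0.75,0.75,0.75,0.75,0.75,0.75], dp=[[0.06,0.19,0],[0.06,0.19,0],[0.06,0.19,0],[0.06,0.19,0],[0.06,0.19,0],[0.06,0.19,0],[0.06,0.19,0],[0.06,0.19,0]], turn=[[0,0,0],[0,0,0],[0,0,0],[0,0,0],[0,0,0],[0,0,0],[0,0,0],[0,0,0]])

```text
clock: 2.1
position: [0.4937, 0.1999, 0.2311]
ee_rot: [1.0, 0.0, -0.0, -0.0]
ft_force: [1.5, 0.2, 0.0]
grip_width: 0.75
```

Call:
move_arm(claw=[0.75,0.75,0.75,0.75,0.75,0.75,0.75,0.75], dp=[[0,0.19,0],[0,0.19,0],[0,0.19,0],[0,0.19,0],[0,0.19,0],[0,0.19,0],[0,0.19,0.1],[0,0.19,0.1]], turn=[[0,0,0],[0,0,0],[0,0,0],[0,0,0],[0,0,0],[0,0,0],[0,0,0],[0,0,0]])

```text
clock: 2.77
position: [0.4939, -0.1017, 0.1928]
ee_rot: [1.0, 0.0, 0.001, -0.0]
ft_force: [2.0, 1.8, -0.3]
grip_width: 0.754
```

Call:
move_arm(claw=[0.75,0.75,0.75,0.75,0.75,0.75], dp=[[0,0.1,0],[0,0,0.15],[0,0,0.15],[0,0,0.15],[0,0,0],[0,0,0]], turn=[[0,0,0],[0,0,0],[0,0,0],[0,0,0],[0,0,0],[0,0,0]])

```text
clock: 3.27
position: [0.4927, -0.1199, 0.1019]
ee_rot: [1.0, -0.0, -0.002, 0.0]
ft_force: [0.3, 0.0, 1.4]
grip_width: 0.749
```

```bash
cat >> h.py <<'E'
def snap(tag,tb=(150,280,170,410),sb=(150,310,200,400),f=3):
    t=cams.camera('top');s=cams.camera('side')
    cv2.imwrite(f'pics/{tag}_topfull.png',t[:,:,::-1]);cv2.imwrite(f'pics/{tag}_sidefull.png',s[:,:,::-1])
    cv2.imwrite(f'pics/{tag}_t.png',cv2.resize(t[tb[0]:tb[1],tb[2]:tb[3],::-1],None,fx=f,fy=f,interpolation=cv2.INTER_CUBIC))
    cv2.imwrite(f'pics/{tag}_s.png',cv2.resize(s[sb[0]:sb[1],sb[2]:sb[3],::-1],None,fx=f,fy=f,interpolation=cv2.INTER_CUBIC))
    o=manip.get_obs();print(o['clock'],o['position'],o['ft_force'],o['grip_width'])
E
python3 -c "
from h import *
snap('a')"
```

```text
3.3667 [ 0.4946 -0.12    0.1041] [ 0.3348 -0.2805 -0.1085] 0.7495057679735873
```

View pics/a_s.png

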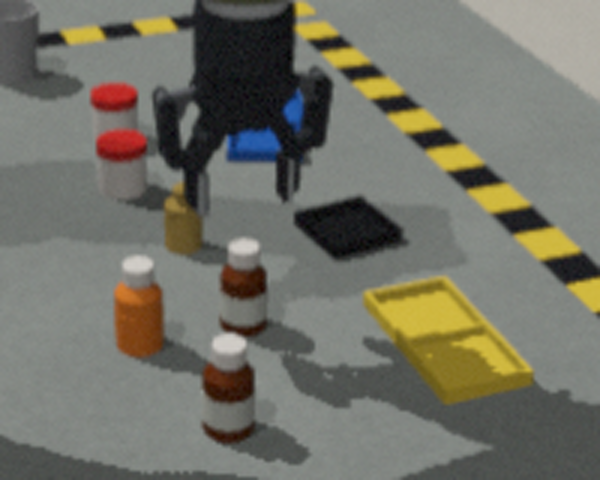

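View pics/a_t.png

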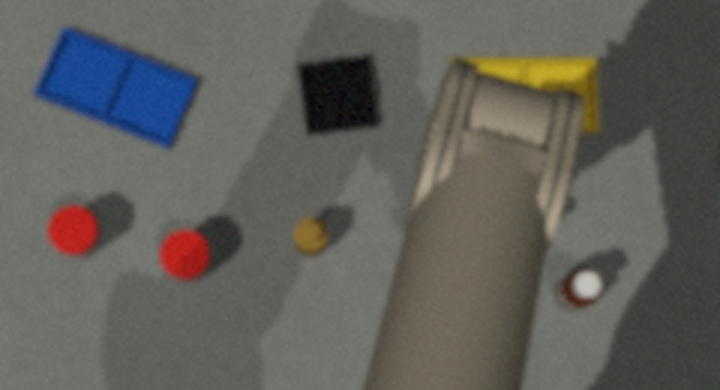

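```bash
python3 -c "
from h import *
print(px('side',crop([(200,212),(287,200)],(200,150),3),.112))
print(px('side',crop([(243,246),(228,343)],(200,150),3),.075))
print(px('top',crop([(587,286)],(170,150),3),.075))"
```

```text
[[ 0.4584 -0.1272]
 [ 0.5291 -0.1308]]
[[ 0.4941 -0.1273]
 [ 0.4374 -0.2514]]
[[ 0.4345 -0.2508]]
```

Call:
move_arm(claw=[0.75,0.75,0.75,0.75,0.75,0.75,0.75,0.75], dp=[[0,0.02,0.08],[0,0,0.08],[0,0,0.08],[0,0,0.08],[0,0,0.06],[0,0,0.05],[0,0,0],[0,0,0]], turn=[[0,0,0],[0,0,0],[0,0,0],[0,0,0],[0,0,0],[0,0,0],[0,0,0],[0,0,0]])

```text
clock: 4.03
position: [0.4941, -0.1239, 0.017]
ee_rot: [1.0, -0.0, 0.0, 0.0]
ft_force: [-0.2, 0.4, -0.1]
grip_width: 0.75
```

Centred within a millimetre or so, at z 17 mm. Closing.

Call:
move_arm(claw=[0,0,0,0,0,0,0,0], dp=[[0,0,0],[0,0,0],[0,0,0],[0,0,0],[0,0,0],[0,0,0],[0,0,0],[0,0,0]], turn=[[0,0,0],[0,0,0],[0,0,0],[0,0,0],[0,0,0],[0,0,0],[0,0,0],[0,0,0]], grip_force=30)

```text
clock: 4.7
position: [0.4943, -0.1239, 0.0175]
ee_rot: [1.0, 0.0, 0.001, -0.0]
ft_force: [-2.2, 0.9, 5.7]
grip_width: 0.436
```

```bash
python3 -c "
from h import *
snap('b')"
```

```text
4.8 [ 0.4943 -0.1239  0.0175] [-1.8846  0.643   6.0987] 0.43482261726498844
```

View pics/b_s.png

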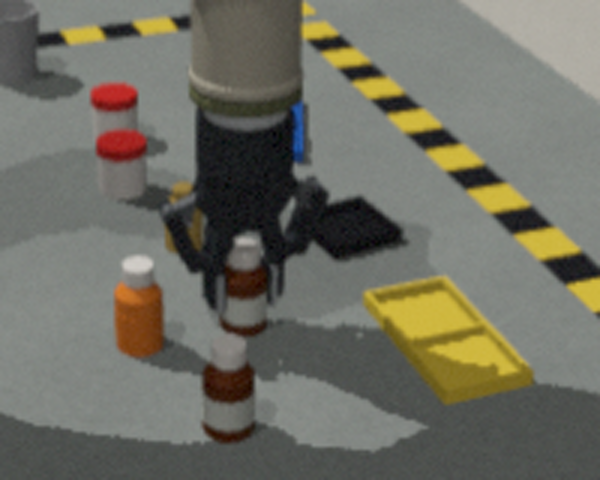

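Gripped at about 37 mm. Lifting and carrying it to (0.637, −0.169).

Call:
move_arm(claw=[0,0,0,0,0,0,0,0], dp=[[0,0,-0.05],[0,0,-0.1],[0,0,-0.15],[0,0,-0.1],[0.08,0.02,0],[0.12,0.04,0],[0.14,0.045,0],[0.14,0.045,0]], turn=[[0,0,0],[0,0,0],[0,0,0],[0,0,0],[0,0,0],[0,0,0],[0,0,0],[0,0,0]])

```text
clock: 5.47
position: [0.5911, -0.1538, 0.0978]
ee_rot: [1.0, 0.0, 0.001, -0.0]
ft_force: [0.6, -0.9, 1.2]
grip_width: 0.434
```

Call:
move_arm(claw=[0,0,0,0,0,0], dp=[[0.14,0.045,0],[0.093,0.03,0],[0,0,0.1],[0,0,0.1],[0,0,0],[0,0,0]], turn=[[0,0,0],[0,0,0],[0,0,0],[0,0,0],[0,0,0],[0,0,0]])

```text
clock: 5.97
position: [0.6357, -0.1687, 0.0566]
ee_rot: [1.0, -0.0, -0.001, -0.0]
ft_force: [0.2, -0.2, 0.2]
grip_width: 0.432
```

```bash
python3 -c "
from h import *
snap('c')"
```

```text
6.0667 [ 0.6369 -0.169   0.0583] [ 0.345  -0.6343 -0.5984] 0.4407276746866339
```

View pics/c_s.png

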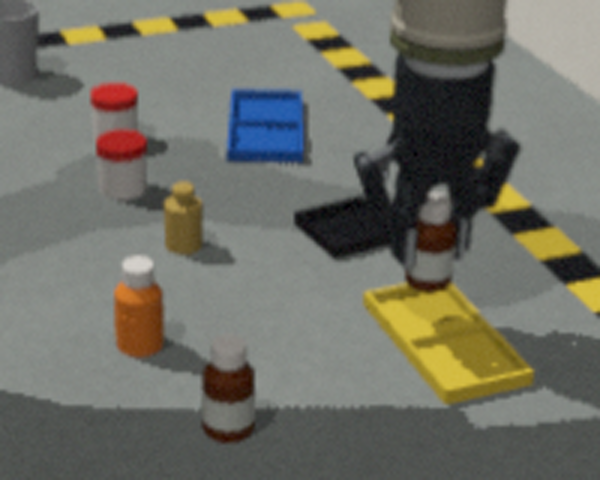

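Call:
move_arm(claw=[0,0,0,0,0,0], dp=[[0,0,0.06],[0,0,0.06],[0,0,0.03],[0,0,0.02],[0,0,0.01],[0,0,0]], turn=[[0,0,0],[0,0,0],[0,0,0],[0,0,0],[0,0,0],[0,0,0]])

```text
clock: 6.57
position: [0.6356, -0.1685, 0.0216]
ee_rot: [1.0, -0.0, -0.001, -0.001]
ft_force: [-10.0, 4.0, 17.7]
grip_width: 0.437
```

```bash
python3 -c "
from h import *
snap('d',sb=(210,300,280,400),f=5)"
```

```text
6.6667 [ 0.6356 -0.1685  0.0216] [-10.2949   3.8543  16.7871] 0.4385052613560351
```

View pics/d_s.png

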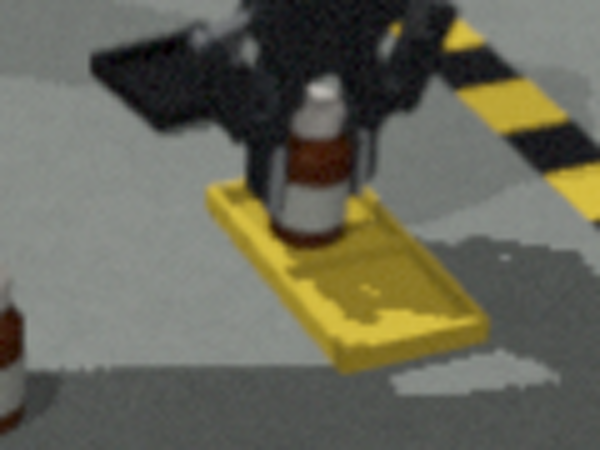

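The bottle stands on the compartment floor. TCP height matches the floor plus the grasp height. I'll ease off 1 mm and release partway.

Call:
move_arm(claw=[0,0.48,0.55,0.65,0.65,0.65,0.65], dp=[[0,0,-0.006],[0,0,0],[0,0,0],[0,0,0],[0,0,0],[0,0,0],[0,0,0]], turn=[[0,0,0],[0,0,0],[0,0,0],[0,0,0],[0,0,0],[0,0,0],[0,0,0]])

```text
clock: 7.25
position: [0.6363, -0.1689, 0.0215]
ee_rot: [1.0, -0.0, -0.0, -0.0]
ft_force: [-0.2, 0.3, -0.1]
grip_width: 0.653
```

Call:
move_arm(claw=[0.7,0.7,0.7,0.75,0.75,0.75,0.75,0.75], dp=[[0,0,-0.05],[0,0,-0.1],[0,0,-0.15],[0,0,-0.15],[0,0,-0.1],[-0.1,0.04,0],[-0.1,0.04,0],[-0.1,0.04,0]], turn=[[0,0,0],[0,0,0],[0,0,0],[0,0,0],[0,0,0],[0,0,0],[0,0,0],[0,0,0]])

```text
clock: 7.92
position: [0.5758, -0.1933, 0.1328]
ee_rot: [1.0, 0.0, 0.001, 0.0]
ft_force: [-0.3, -0.3, 0.2]
grip_width: 0.75
```

```bash
python3 -c "
from h import *
snap('e')"
```

```text
8.0167 [ 0.5736 -0.1955  0.1328] [ 0.0531 -0.8404  0.3171] 0.750815795623344
```

View pics/e_s.png

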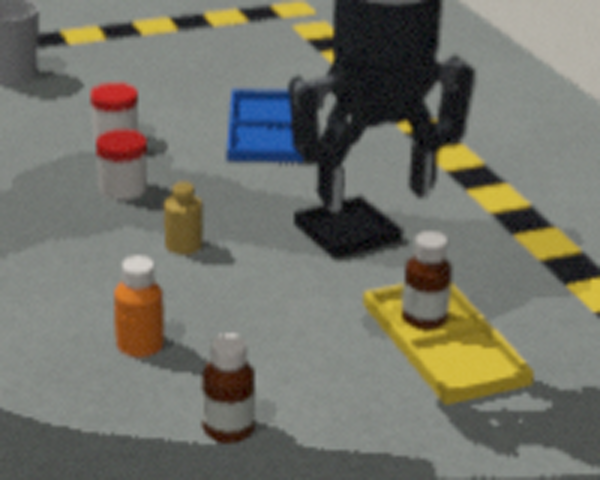

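Bottle_1 stands upright in the near compartment. Next, bottle_2 at (0.4375, −0.2495).

Call:
move_arm(claw=[0.75,0.75,0.75,0.75,0.75,0.75,0.75,0.75], dp=[[-0.14,0.06,0],[-0.14,0.06,0],[-0.14,0.05,0],[-0.14,0.05,0],[-0.12,0.05,0],[0,0,0.1],[0,0,0],[0,0,0]], turn=[[0,0,0],[0,0,0],[0,0,0],[0,0,0],[0,0,0],[0,0,0],[0,0,0],[0,0,0]])

```text
clock: 8.68
position: [0.4405, -0.2464, 0.1119]
ee_rot: [1.0, 0.0, -0.0, -0.0]
ft_force: [0.1, 1.1, 0.2]
grip_width: 0.75
```

Call:
move_arm(claw=[0.75,0.75,0.75,0.75,0.75,0.75,0.75,0.75], dp=[[-0.015,0.015,0.05],[0,0,0.1],[0,0,0.1],[0,0,0.1],[0,0,0.08],[0,0,0.045],[0,0,0],[0,0,0]], turn=[[0,0,0],[0,0,0],[0,0,0],[0,0,0],[0,0,0],[0,0,0],[0,0,0],[0,0,0]])

```text
clock: 9.35
position: [0.4375, -0.25, 0.0168]
ee_rot: [1.0, 0.0, -0.0, 0.0]
ft_force: [-0.5, 0.1, 0.8]
grip_width: 0.749
```

Call:
move_arm(claw=[0,0,0,0,0,0,0,0], dp=[[0,0,0],[0,0,0],[0,0,0],[0,0,0],[0,0,0],[0,0,0],[0,0,0],[0,0,0]], turn=[[0,0,0],[0,0,0],[0,0,0],[0,0,0],[0,0,0],[0,0,0],[0,0,0],[0,0,0]])

```text
clock: 10.02
position: [0.438, -0.2501, 0.0177]
ee_rot: [1.0, -0.0, 0.001, 0.0]
ft_force: [-1.2, 0.9, 6.5]
grip_width: 0.44
```

```bash
python3 -c "
from h import *
snap('f')"
```

```text
10.1167 [ 0.438  -0.2501  0.0177] [-1.3408  0.5753  7.0951] 0.436027679364193
```

View pics/f_s.png

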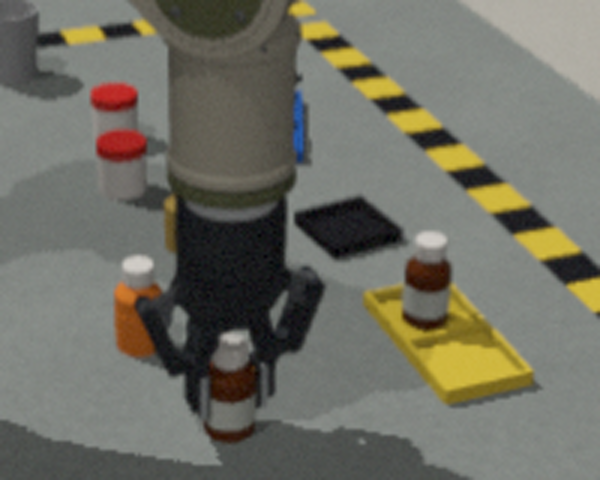

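Bottle_2 is gripped (37 mm) and clear of the orange one. Lifting and carrying it to (0.637, −0.241).

Call:
move_arm(claw=[0,0,0,0,0,0,0,0], dp=[[0,0,-0.05],[0,0,-0.1],[0,0,-0.15],[0,0,-0.1],[0.08,0,0],[0.12,-0.01,0],[0.15,-0.01,0],[0.15,-0.01,0]], turn=[[0,0,0],[0,0,0],[0,0,0],[0,0,0],[0,0,0],[0,0,0],[0,0,0],[0,0,0]])

```text
clock: 10.78
position: [0.5386, -0.2435, 0.0979]
ee_rot: [1.0, -0.0, 0.001, -0.0]
ft_force: [0.3, 0.1, -0.4]
grip_width: 0.437
```

Call:
move_arm(claw=[0,0,0,0,0,0,0,0], dp=[[0.15,-0.01,0],[0.15,-0.005,0],[0.12,0,0],[0.075,0,0],[0,0,0.1],[0,0,0.1],[0,0,0],[0,0,0]], turn=[[0,0,0],[0,0,0],[0,0,0],[0,0,0],[0,0,0],[0,0,0],[0,0,0],[0,0,0]])

```text
clock: 11.45
position: [0.6356, -0.2406, 0.0567]
ee_rot: [1.0, -0.0, -0.001, -0.0]
ft_force: [-0.3, -0.3, -0.2]
grip_width: 0.433
```

```bash
python3 -c "
from h import *
snap('g')"
```

```text
11.55 [ 0.6368 -0.2412  0.0585] [-0.4095 -0.0393 -0.5015] 0.4322320149596541
```

View pics/g_s.png

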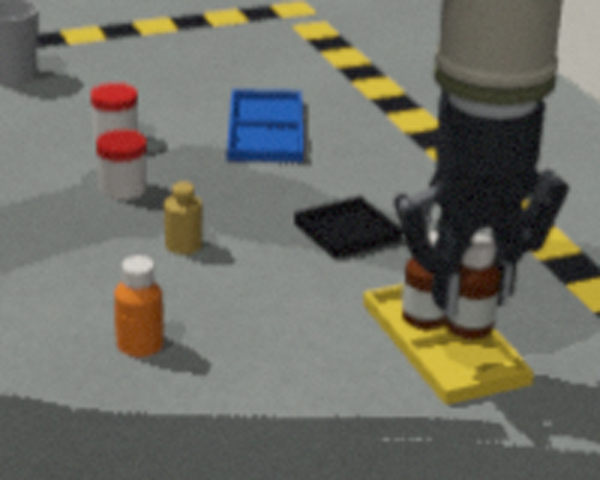

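Call:
move_arm(claw=[0,0,0,0,0,0], dp=[[0,0,0.06],[0,0,0.06],[0,0,0.03],[0,0,0.02],[0,0,0.008],[0,0,0]], turn=[[0,0,0],[0,0,0],[0,0,0],[0,0,0],[0,0,0],[0,0,0]])

```text
clock: 12.05
position: [0.6356, -0.2405, 0.0218]
ee_rot: [1.0, -0.0, -0.001, -0.001]
ft_force: [-7.7, 4.4, 13.2]
grip_width: 0.434
```

```bash
python3 -c "
from h import *
snap('h',sb=(210,300,280,400),f=5)"
```

```text
12.15 [ 0.6356 -0.2406  0.0218] [-7.5726  4.0715 11.4805] 0.4332647662913124
```

View pics/h_s.png

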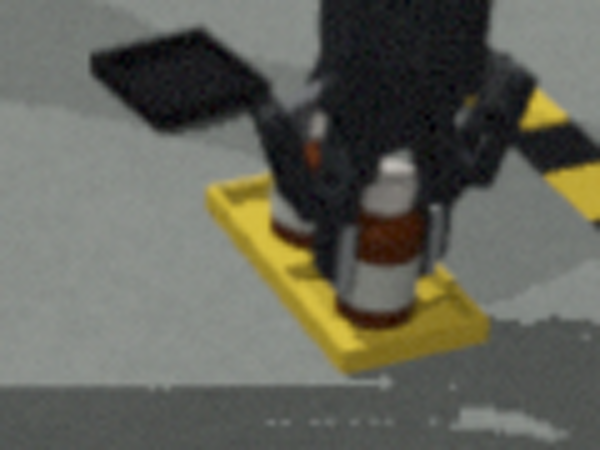

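Call:
move_arm(claw=[0,0.48,0.55,0.65,0.65,0.65,0.65], dp=[[0,0,-0.004],[0,0,0],[0,0,0],[0,0,0],[0,0,0],[0,0,0],[0,0,0]], turn=[[0,0,0],[0,0,0],[0,0,0],[0,0,0],[0,0,0],[0,0,0],[0,0,0]])

```text
clock: 12.73
position: [0.6363, -0.2409, 0.0218]
ee_rot: [1.0, -0.0, -0.0, -0.0]
ft_force: [0.3, -0.1, 0.4]
grip_width: 0.646
```

Call:
move_arm(claw=[0.7,0.7,0.7,0.75,0.8,0.8,0.8,0.8], dp=[[0,0,-0.05],[0,0,-0.1],[0,0,-0.15],[0,0,-0.15],[0,0,-0.15],[-0.1,-0.04,-0.1],[-0.15,-0.1,0],[-0.15,-0.1,0]], turn=[[0,0,0],[0,0,0],[0,0,0],[0,0,0],[0,0,0],[0,0,0],[0,0,0],[0,0,0]])

```text
clock: 13.4
position: [0.556, -0.1937, 0.1636]
ee_rot: [1.0, -0.001, 0.001, 0.001]
ft_force: [-0.2, 0.6, 0.5]
grip_width: 0.801
```

Call:
move_arm(claw=[0.8,0.8,0.8,0.8,0.8,0.8,0.8,0.8], dp=[[-0.1,-0.16,0],[-0.1,-0.18,0],[-0.1,-0.19,0],[-0.1,-0.19,0],[0,-0.19,0],[0,-0.19,0],[0,-0.19,0],[0,-0.19,0]], turn=[[0,0,0],[0,0,0],[0,0,0],[0,0,0],[0,0,0],[0,0,0],[0,0,0],[0,0,0]])

```text
clock: 14.07
position: [0.4773, 0.1026, 0.1631]
ee_rot: [1.0, -0.0, 0.001, -0.001]
ft_force: [1.5, -0.3, -0.5]
grip_width: 0.799
```

Call:
move_arm(claw=[0.8,0.8,0.8], dp=[[-0.05,-0.14,0],[0,0,0.1],[0,0,0]], turn=[[0,0,0],[0,0,0],[0,0,0]])

```text
clock: 14.32
position: [0.4659, 0.13, 0.1402]
ee_rot: [1.0, 0.002, -0.001, 0.0]
ft_force: [-0.5, -0.8, -0.6]
grip_width: 0.793
```

```bash
python3 -c "
from h import *
snap('i',sb=(150,300,200,380),f=4)"
```

```text
14.4167 [0.4674 0.1278 0.1422] [ 0.5788 -0.0326  0.6796] 0.8006587902829508
```

View pics/i_s.png

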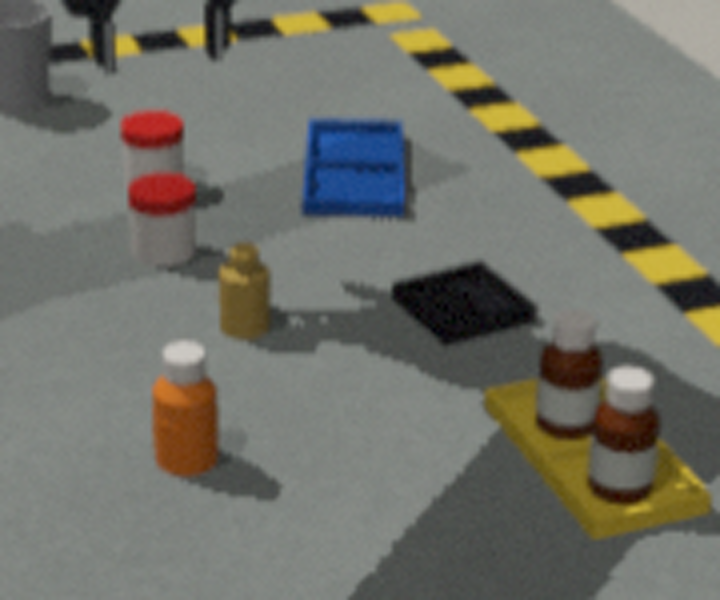

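View pics/i_t.png

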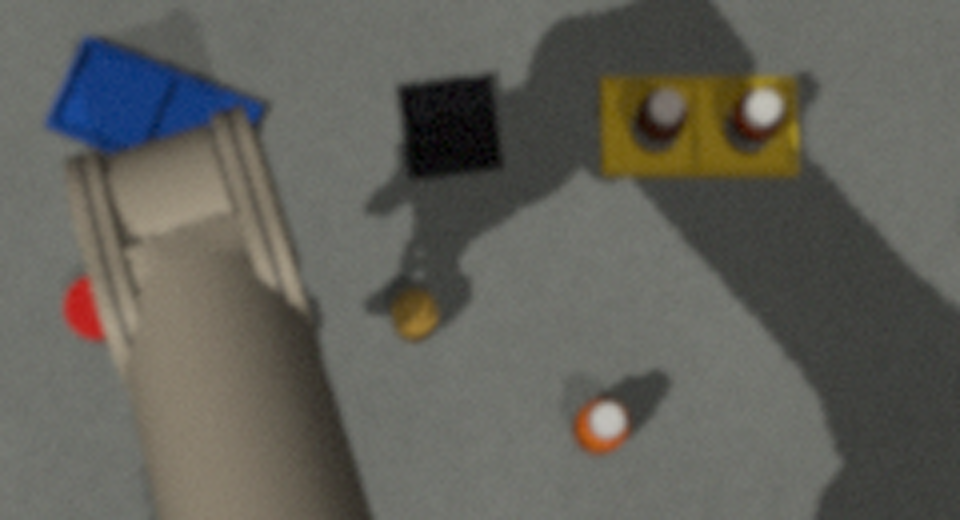

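Both bottles are upright in their own compartments. Going down on the pot at (0.4665, 0.133).

Call:
move_arm(claw=[0.8,0.8,0.8,0.8,0.8,0.8,0.8,0.8], dp=[[-0.005,-0.025,0.08],[0,0,0.12],[0,0,0.12],[0,0,0.12],[0,0,0.1],[0,0,0.06],[0,0,0],[0,0,0]], turn=[[0,0,0],[0,0,0],[0,0,0],[0,0,0],[0,0,0],[0,0,0],[0,0,0],[0,0,0]])

```text
clock: 15.08
position: [0.4672, 0.1328, 0.0227]
ee_rot: [1.0, -0.001, 0.0, 0.0]
ft_force: [-0.6, -0.7, 0.6]
grip_width: 0.8
```

Call:
move_arm(claw=[0,0,0,0,0,0,0,0], dp=[[0,0,0],[0,0,0],[0,0,0],[0,0,0],[0,0,0],[0,0,0],[0,0,0],[0,0,0]], turn=[[0,0,0],[0,0,0],[0,0,0],[0,0,0],[0,0,0],[0,0,0],[0,0,0],[0,0,0]])

```text
clock: 15.75
position: [0.4676, 0.1339, 0.0235]
ee_rot: [1.0, -0.0, 0.001, -0.001]
ft_force: [-1.3, -1.9, 7.5]
grip_width: 0.551
```

```bash
python3 -c "
from h import *
snap('j',sb=(130,250,200,340),f=5)"
```

```text
15.85 [0.4676 0.1339 0.0235] [-1.6029 -2.884   6.5034] 0.55213723002515
```

View pics/j_s.png

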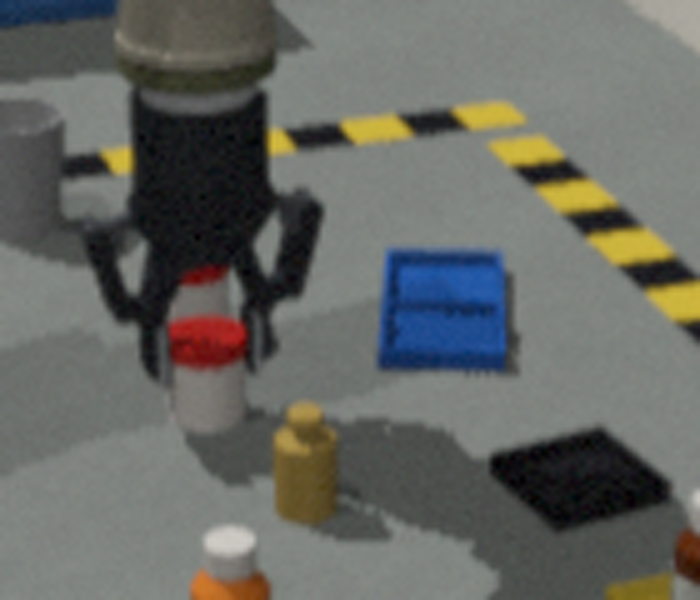

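Lid gripped (about 47–48 mm). Lifting and carrying it to (0.628, 0.174).

Call:
move_arm(claw=[0,0,0,0,0,0,0,0], dp=[[0,0,-0.05],[0,0,-0.1],[0,0,-0.15],[0,0,-0.1],[0.08,-0.02,0],[0.12,-0.03,0],[0.15,-0.04,0],[0.15,-0.04,0]], turn=[[0,0,0],[0,0,0],[0,0,0],[0,0,0],[0,0,0],[0,0,0],[0,0,0],[0,0,0]])

```text
clock: 16.52
position: [0.5678, 0.1606, 0.1038]
ee_rot: [1.0, 0.0, 0.001, -0.001]
ft_force: [-0.1, -0.1, -0.2]
grip_width: 0.549
```

Call:
move_arm(claw=[0,0,0,0,0,0,0], dp=[[0.15,-0.035,0],[0.1,-0.025,0],[0.05,-0.01,0],[0,0,0.1],[0,0,0.1],[0,0,0],[0,0,0]], turn=[[0,0,0],[0,0,0],[0,0,0],[0,0,0],[0,0,0],[0,0,0],[0,0,0]])

```text
clock: 17.1
position: [0.626, 0.1738, 0.0623]
ee_rot: [1.0, 0.0, -0.001, 0.0]
ft_force: [0.5, 0.0, 0.7]
grip_width: 0.549
```

```bash
python3 -c "
from h import *
snap('k',sb=(130,250,200,340),f=5)"
```

```text
17.2 [0.6272 0.1741 0.0639] [-0.0726  0.4148 -1.1054] 0.5502119678867048
```

View pics/k_s.png

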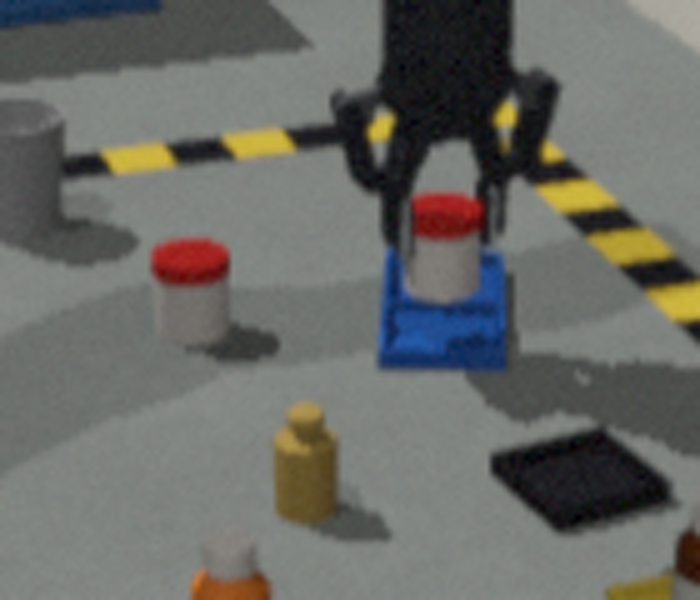

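Call:
move_arm(claw=[0,0,0,0,0,0], dp=[[0.004,0,0.06],[0,0,0.06],[0,0,0.03],[0,0,0.02],[0,0,0.008],[0,0,0]], turn=[[0,0,0],[0,0,0],[0,0,0],[0,0,0],[0,0,0],[0,0,0]])

```text
clock: 17.7
position: [0.6265, 0.1738, 0.0276]
ee_rot: [1.0, -0.0, -0.001, -0.0]
ft_force: [-11.3, -2.7, 20.6]
grip_width: 0.552
```

```bash
python3 -c "
from h import *
snap('l',sb=(130,250,200,340),f=5)"
```

```text
17.8 [0.6265 0.1738 0.0276] [-12.4959  -2.9316  20.7619] 0.5494734467031291
```

View pics/l_s.png

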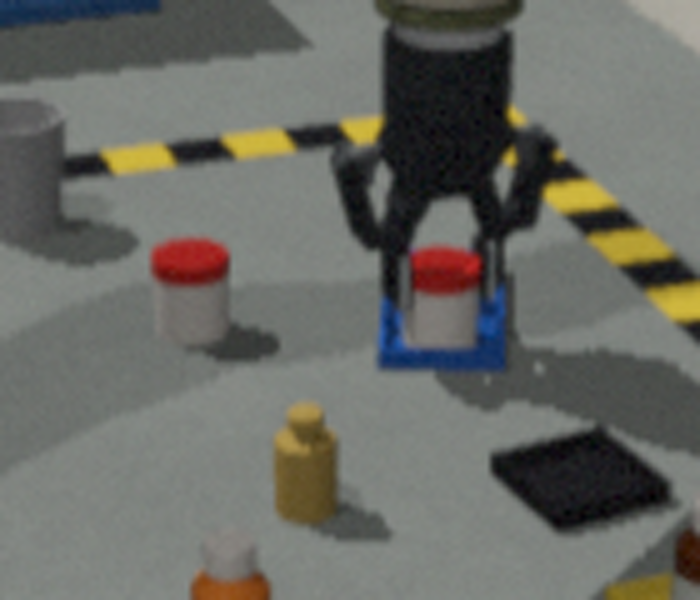

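Call:
move_arm(claw=[0,0.6,0.68,0.75,0.75,0.75,0.75], dp=[[0,0,-0.008],[0,0,0],[0,0,0],[0,0,0],[0,0,0],[0,0,0],[0,0,0]], turn=[[0,0,0],[0,0,0],[0,0,0],[0,0,0],[0,0,0],[0,0,0],[0,0,0]])

```text
clock: 18.38
position: [0.6273, 0.1739, 0.0277]
ee_rot: [1.0, -0.0, -0.0, 0.0]
ft_force: [0.4, -0.0, 0.1]
grip_width: 0.748
```

Call:
move_arm(claw=[0.75,0.75,0.8,0.8,0.8,0.8,0.8,0.8], dp=[[0,0,-0.05],[0,0,-0.1],[0,0,-0.15],[0,0,-0.15],[0,0,-0.1],[-0.1,-0.05,0],[-0.15,-0.07,0],[-0.15,-0.07,0]], turn=[[0,0,0],[0,0,0],[0,0,0],[0,0,0],[0,0,0],[0,0,0],[0,0,0],[0,0,0]])

```text
clock: 19.05
position: [0.547, 0.2116, 0.1389]
ee_rot: [1.0, -0.001, 0.001, -0.0]
ft_force: [0.4, 1.0, -0.5]
grip_width: 0.803
```

Call:
move_arm(claw=[0.8,0.8,0.8,0.8], dp=[[-0.15,-0.07,0],[-0.13,-0.07,0],[0,0,0],[0,0,0]], turn=[[0,0,0],[0,0,0],[0,0,0],[0,0,0]])

```text
clock: 19.38
position: [0.4902, 0.2412, 0.1389]
ee_rot: [1.0, 0.001, 0.0, -0.001]
ft_force: [0.6, -0.5, -0.0]
grip_width: 0.8
```

```bash
python3 -c "
from h import *
snap('m',sb=(130,250,200,340),f=5)
print(px('side',crop([(190,255)],(200,130),5),.052))"
```

```text
19.4833 [0.492  0.2395 0.1387] [ 0.5631 -0.6761  0.0082] 0.7959890100701802
[[0.4897 0.2398]]
```

View pics/m_s.png

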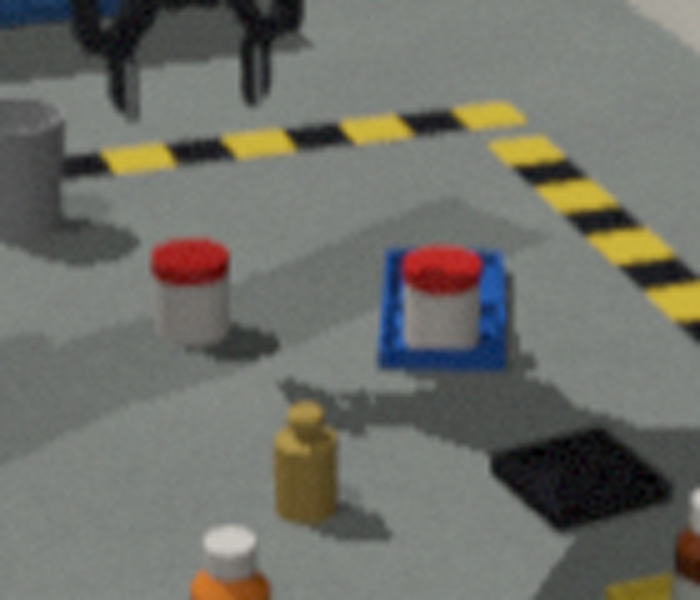

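The first pot is placed. Going down on the second.

Call:
move_arm(claw=[0.8,0.8,0.8,0.8,0.8,0.8,0.8,0.8], dp=[[-0.015,-0.01,0.06],[0,0,0.12],[0,0,0.12],[0,0,0.12],[0,0,0.1],[0,0,0.06],[0,0,0],[0,0,0]], turn=[[0,0,0],[0,0,0],[0,0,0],[0,0,0],[0,0,0],[0,0,0],[0,0,0],[0,0,0]])

```text
clock: 20.15
position: [0.4889, 0.2412, 0.0221]
ee_rot: [1.0, -0.001, -0.0, 0.0]
ft_force: [0.1, 0.3, 0.6]
grip_width: 0.799
```

Call:
move_arm(claw=[0,0,0,0,0,0,0,0], dp=[[0,0,0],[0,0,0],[0,0,0],[0,0,0],[0,0,0],[0,0,0],[0,0,0],[0,0,0]], turn=[[0,0,0],[0,0,0],[0,0,0],[0,0,0],[0,0,0],[0,0,0],[0,0,0],[0,0,0]])

```text
clock: 20.82
position: [0.4894, 0.2423, 0.0234]
ee_rot: [1.0, -0.0, 0.001, -0.001]
ft_force: [-1.5, -2.3, 7.3]
grip_width: 0.55
```

```bash
python3 -c "
from h import *
snap('n',sb=(130,250,200,340),f=5)"
```

```text
20.9167 [0.4894 0.2423 0.0234] [-0.9762 -0.6778  7.6292] 0.5495045850126579
```

View pics/n_s.png

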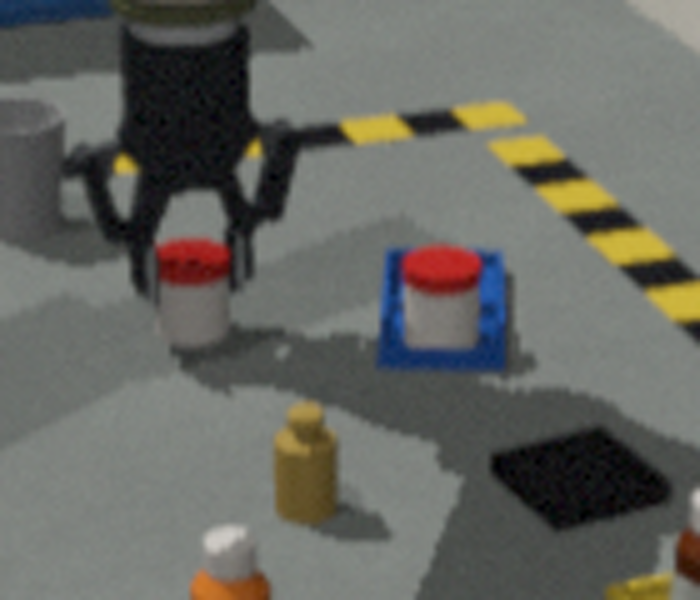

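Call:
move_arm(claw=[0,0,0,0,0,0,0,0], dp=[[0,0,-0.05],[0,0,-0.1],[0,0,-0.15],[0,0,-0.1],[0.08,0,0],[0.12,0,0],[0.15,0,0],[0.15,0,0]], turn=[[0,0,0],[0,0,0],[0,0,0],[0,0,0],[0,0,0],[0,0,0],[0,0,0],[0,0,0]])

```text
clock: 21.58
position: [0.5892, 0.2425, 0.1034]
ee_rot: [1.0, 0.001, 0.0, -0.001]
ft_force: [0.3, 0.6, -1.1]
grip_width: 0.547
```

Call:
move_arm(claw=[0,0,0,0,0,0,0], dp=[[0.15,0,0],[0.12,0,0],[0.055,0,0],[0,0,0.1],[0,0,0.1],[0,0,0],[0,0,0]], turn=[[0,0,0],[0,0,0],[0,0,0],[0,0,0],[0,0,0],[0,0,0],[0,0,0]])

```text
clock: 22.17
position: [0.6526, 0.2418, 0.0619]
ee_rot: [1.0, 0.0, -0.001, 0.0]
ft_force: [0.3, 0.4, -0.0]
grip_width: 0.548
```

```bash
python3 -c "
from h import *
snap('o',sb=(130,250,200,340),f=5)"
```

```text
22.2667 [0.6538 0.2422 0.0638] [-0.0955  0.6904 -0.2988] 0.5483544235889108
```

View pics/o_s.png

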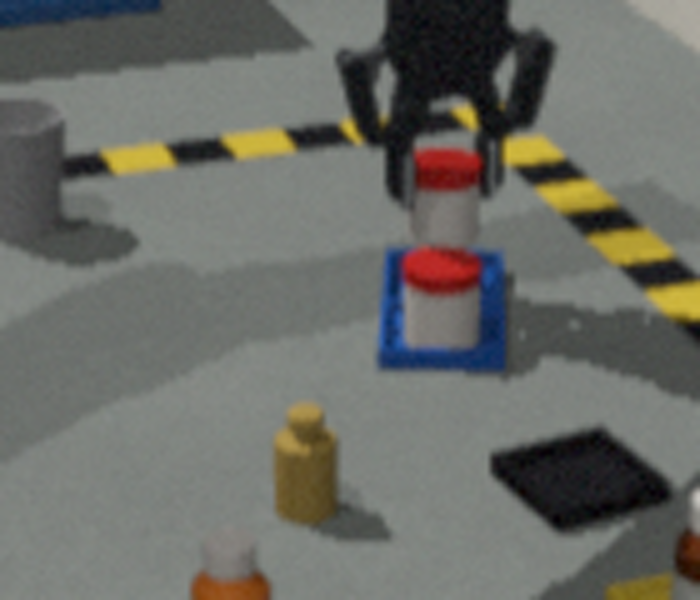

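Call:
move_arm(claw=[0,0,0,0,0,0], dp=[[0,0,0.06],[0,0,0.06],[0,0,0.03],[0,0,0.02],[0,0,0.006],[0,0,0]], turn=[[0,0,0],[0,0,0],[0,0,0],[0,0,0],[0,0,0],[0,0,0]])

```text
clock: 22.77
position: [0.6524, 0.2419, 0.0276]
ee_rot: [1.0, 0.0, -0.001, -0.0]
ft_force: [-9.9, -2.3, 13.5]
grip_width: 0.55
```

```bash
python3 -c "
from h import *
snap('p',sb=(130,250,200,340),f=5)"
```

```text
22.8667 [0.6524 0.2418 0.0276] [-9.1717 -2.7826 14.2119] 0.546643437607743
```

View pics/p_s.png

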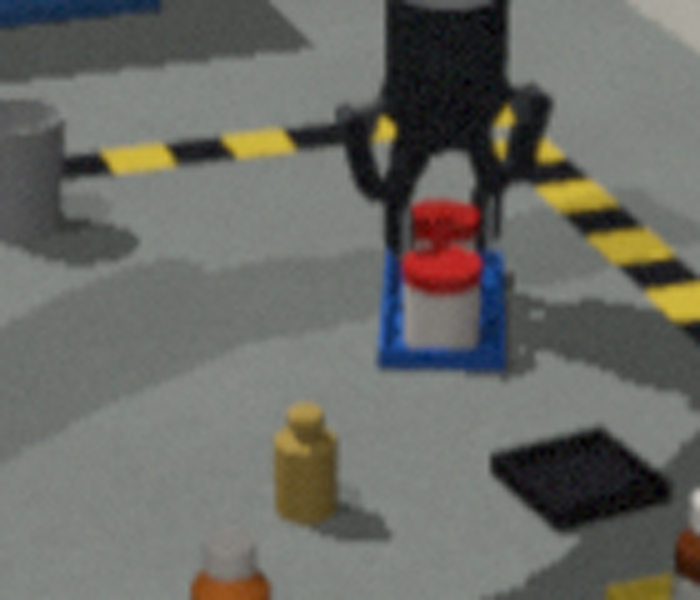

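Call:
move_arm(claw=[0,0.6,0.68,0.75,0.75,0.75,0.75], dp=[[0,0,-0.006],[0,0,0],[0,0,0],[0,0,0],[0,0,0],[0,0,0],[0,0,0]], turn=[[0,0,0],[0,0,0],[0,0,0],[0,0,0],[0,0,0],[0,0,0],[0,0,0]])

```text
clock: 23.45
position: [0.6533, 0.2419, 0.0278]
ee_rot: [1.0, -0.0, -0.0, 0.0]
ft_force: [0.2, 0.3, -0.8]
grip_width: 0.748
```

Call:
move_arm(claw=[0.75,0.75,0.75,0.75,0.75,0.75,0.75,0.75], dp=[[0,0,-0.05],[0,0,-0.1],[0,0,-0.15],[0,0,-0.15],[0,0,-0.15],[-0.08,0.1,0],[-0.12,0.15,0],[-0.12,0.15,0]], turn=[[0,0,0],[0,0,0],[0,0,0],[0,0,0],[0,0,0],[0,0,0],[0,0,0],[0,0,0]])

```text
clock: 24.12
position: [0.5888, 0.1615, 0.1488]
ee_rot: [1.0, 0.001, 0.001, -0.0]
ft_force: [0.3, -1.4, 0.3]
grip_width: 0.753
```

Call:
move_arm(claw=[0.75,0.75,0.75,0.75,0.75,0.75,0.75,0.75], dp=[[-0.12,0.15,0],[-0.12,0.15,0],[-0.12,0.15,0],[-0.08,0.15,0],[-0.06,0.15,0],[0,0,0.1],[0,0,0],[0,0,0]], turn=[[0,0,0],[0,0,0],[0,0,0],[0,0,0],[0,0,0],[0,0,0],[0,0,0],[0,0,0]])

```text
clock: 24.78
position: [0.489, 0.0122, 0.1282]
ee_rot: [1.0, -0.0, -0.0, -0.0]
ft_force: [-0.5, 0.4, -0.2]
grip_width: 0.75
```

```bash
python3 -c "
from h import *
snap('q',sb=(130,250,200,340),f=5)
"
```

```text
24.8833 [0.4899 0.0129 0.1287] [0.1057 1.4608 1.0678] 0.7486250228147946
```

View pics/q_s.png

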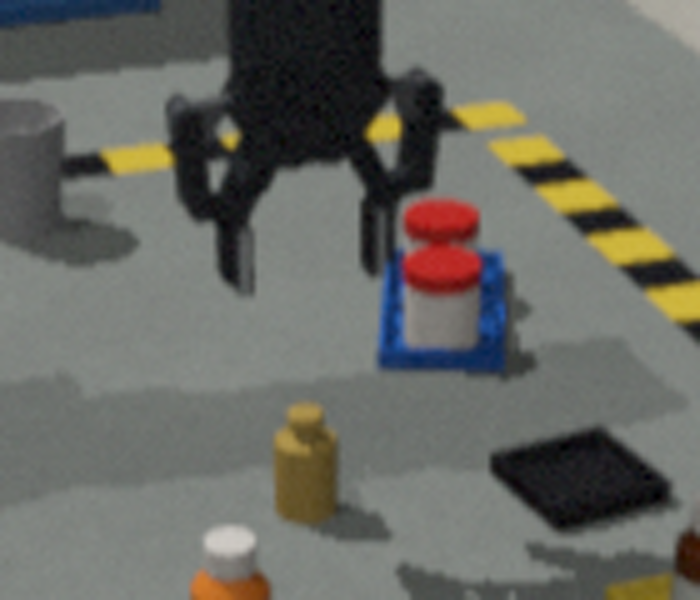

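Both pots are in. Now down on the weight, with a firmer grip.

Call:
move_arm(claw=[0.75,0.75,0.75,0.75,0.75,0.75,0.75,0.75], dp=[[0,0,0.06],[0,0,0.12],[0,0,0.12],[0,0,0.12],[0,0,0.09],[0,0,0.055],[0,0,0],[0,0,0]], turn=[[0,0,0],[0,0,0],[0,0,0],[0,0,0],[0,0,0],[0,0,0],[0,0,0],[0,0,0]])

```text
clock: 25.55
position: [0.4897, 0.0122, 0.0153]
ee_rot: [1.0, 0.0, -0.0, 0.0]
ft_force: [0.4, -0.5, 0.8]
grip_width: 0.75
```

Call:
move_arm(claw=[0,0,0,0,0,0,0,0], dp=[[0,0,0],[0,0,0],[0,0,0],[0,0,0],[0,0,0],[0,0,0],[0,0,0],[0,0,0]], turn=[[0,0,0],[0,0,0],[0,0,0],[0,0,0],[0,0,0],[0,0,0],[0,0,0],[0,0,0]], grip_force=50)

```text
clock: 26.22
position: [0.4899, 0.0121, 0.0161]
ee_rot: [1.0, -0.0, 0.001, -0.001]
ft_force: [-3.5, -0.2, 9.8]
grip_width: 0.379
```

```bash
python3 -c "
from h import *
snap('r',sb=(130,250,200,340),f=5)
"
```

```text
26.3167 [0.4899 0.0122 0.0162] [-3.7557 -0.0505  9.2035] 0.3832531438081648
```

View pics/r_s.png

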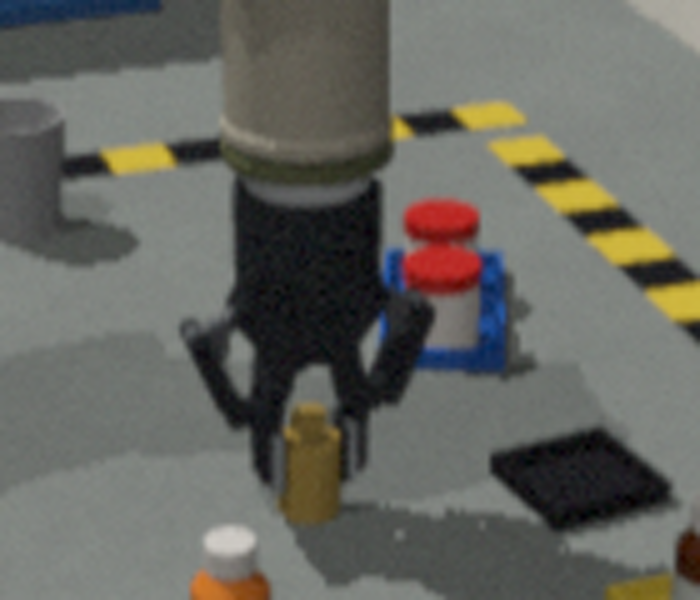

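Weight gripped on the cylinder (about 33 mm). Carrying it to (0.635, −0.018).

Call:
move_arm(claw=[0,0,0,0,0,0,0,0], dp=[[0,0,-0.05],[0,0,-0.1],[0,0,-0.15],[0,0,-0.1],[0.08,0.02,0],[0.12,0.03,0],[0.14,0.03,0],[0.14,0.03,0]], turn=[[0,0,0],[0,0,0],[0,0,0],[0,0,0],[0,0,0],[0,0,0],[0,0,0],[0,0,0]])

```text
clock: 26.98
position: [0.5864, -0.0099, 0.096]
ee_rot: [1.0, 0.0, 0.0, -0.0]
ft_force: [1.0, -0.2, -3.0]
grip_width: 0.385
```

Call:
move_arm(claw=[0,0,0,0,0,0,0], dp=[[0.14,0.03,0],[0.085,0.01,0],[0.03,0,0],[0,0,0.1],[0,0,0.1],[0,0,0],[0,0,0]], turn=[[0,0,0],[0,0,0],[0,0,0],[0,0,0],[0,0,0],[0,0,0],[0,0,0]])

```text
clock: 27.57
position: [0.6351, -0.0178, 0.0547]
ee_rot: [1.0, 0.0, -0.001, -0.0]
ft_force: [-1.1, 0.2, -3.3]
grip_width: 0.377
```

```bash
python3 -c "
from h import *
snap('s',sb=(170,270,240,360),f=5)
"
```

```text
27.6667 [ 0.6366 -0.018   0.0564] [ 0.4004 -0.3713 -2.2813] 0.38010707197804044
```

View pics/s_s.png

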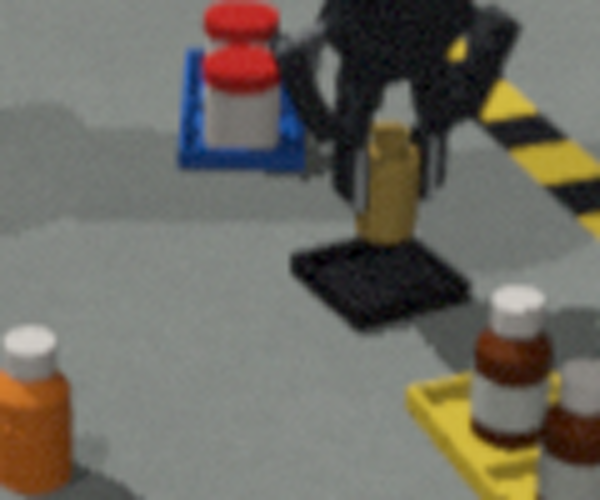

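Call:
move_arm(claw=[0,0,0,0,0,0], dp=[[0,0,0.06],[0,0,0.06],[0,0,0.03],[0,0,0.02],[0,0,0.006],[0,0,0]], turn=[[0,0,0],[0,0,0],[0,0,0],[0,0,0],[0,0,0],[0,0,0]])

```text
clock: 28.17
position: [0.6354, -0.0179, 0.0203]
ee_rot: [1.0, -0.0, -0.001, -0.001]
ft_force: [-9.9, 1.4, 12.5]
grip_width: 0.378
```

```bash
python3 -c "
from h import *
snap('u',sb=(170,270,240,360),f=5)
"
```

```text
28.2667 [ 0.6353 -0.018   0.0203] [-9.1264  1.3878 11.8008] 0.38401316840188354
```

View pics/u_s.png

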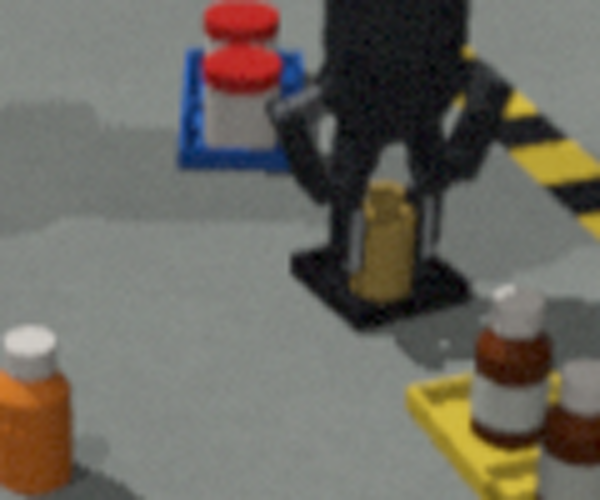

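Weight on the tray floor. Releasing, rising and backing off to look at everything.

Call:
move_arm(claw=[0,0.43,0.5,0.6,0.65,0.65,0.65], dp=[[0,0,-0.005],[0,0,0],[0,0,0],[0,0,0],[0,0,0],[0,0,0],[0,0,0]], turn=[[0,0,0],[0,0,0],[0,0,0],[0,0,0],[0,0,0],[0,0,0],[0,0,0]])

```text
clock: 28.85
position: [0.6363, -0.0181, 0.0206]
ee_rot: [1.0, -0.0, 0.0, -0.0]
ft_force: [-0.2, 0.2, 0.2]
grip_width: 0.654
```

Call:
move_arm(claw=[0.65,0.65,0.65,0.65,0.65,0.65,0.65,0.65], dp=[[0,0,-0.05],[0,0,-0.1],[0,0,-0.15],[0,0,-0.15],[0,0,-0.15],[-0.15,0,-0.15],[-0.2,0,-0.05],[-0.2,0,0]], turn=[[0,0,0],[0,0,0],[0,0,0],[0,0,0],[0,0,0],[0,0,0],[0,0,0],[0,0,0]])

```text
clock: 29.52
position: [0.5274, -0.0188, 0.1832]
ee_rot: [1.0, -0.0, 0.002, -0.0]
ft_force: [-0.6, -1.0, 1.1]
grip_width: 0.648
```

Call:
move_arm(claw=[0.65,0.65,0.65,0.65], dp=[[-0.15,0,0],[-0.1,0,0],[0,0,0],[0,0,0]], turn=[[0,0,0],[0,0,0],[0,0,0],[0,0,0]])

```text
clock: 29.85
position: [0.4766, -0.0179, 0.1812]
ee_rot: [1.0, 0.0, 0.001, -0.001]
ft_force: [0.7, 0.5, 0.5]
grip_width: 0.65
```

```bash
python3 -c "
from h import *
snap('z',tb=(150,280,170,410),sb=(160,300,220,380),f=4)
"
```

```text
29.95 [ 0.4776 -0.0181  0.1808] [-0.1396  0.0381 -0.2391] 0.6485920994919555
```

View pics/z_s.png

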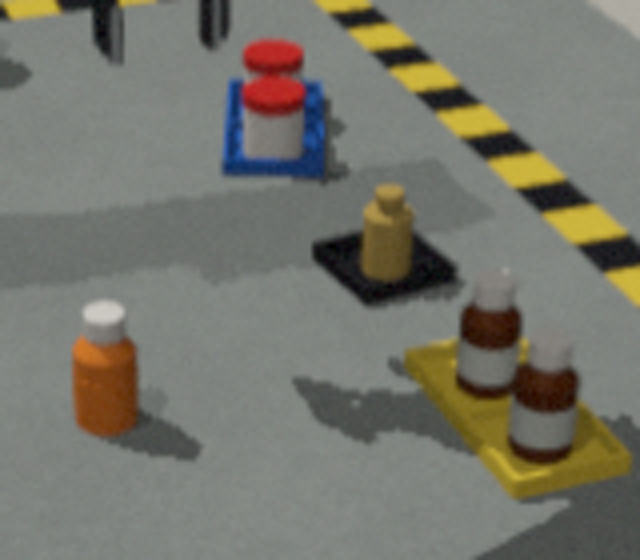

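View pics/z_topfull.png

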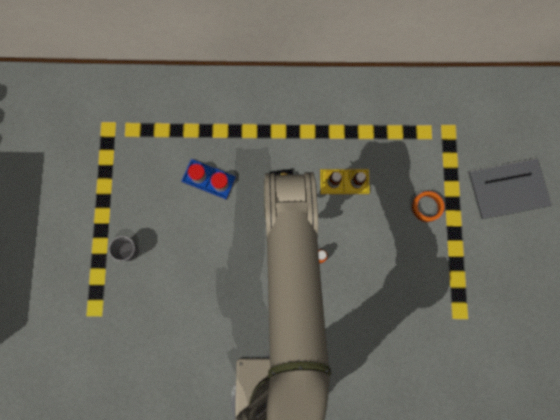

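View pics/z_sidefull.png

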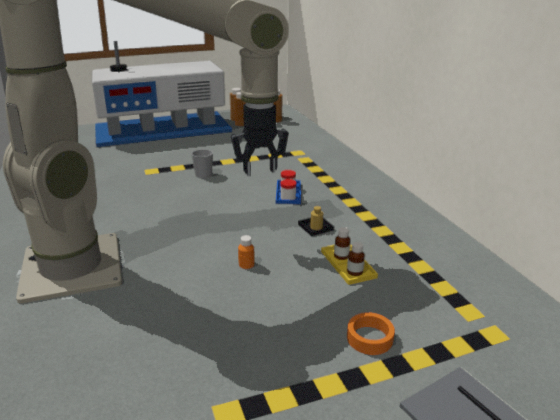

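Both views agree. The two bottles are in the yellow tray (side 342,246 and 356,262), the pots in the blue (288,178 and 288,188), and the weight in the black (317,220). All are upright. The tape, beaker and orange bottle are where they were, and the gripper is clear.

```bash
python3 -c "
from h import *
print(manip.hand_in())"
```

```text
the job is handed in; nothing more can be done
None
```

The job is finished and handed in at about 30 s of the 122 s allowed; `hand_in` gives no verdict.

- **Placed:** each brown bottle has its own compartment of the yellow tray and each red-lidded pot its own compartment of the blue tray. The brass weight is in the black tray. I placed them in the order you listed.
- **Left alone:** the orange look-alike bottle, the tape roll and the steel beaker. In the last pictures all three are where they started.
- **Last checks:** the side view after backing off shows all five standing upright in their trays. At each placing the tool height came within 0.2 mm of the grasp height plus the 4 mm tray floor. The largest contact force read was about 21 N up through the held item, plus up to about 12 N sideways.
- **Not checked:** in the final top view the arm hid the weight, so its place and uprightness rest on the side view alone. The rear pot's base is hidden in the side view behind the front pot, so I judged that pot by the top view and its placing height.

The two cameras put the same objects 2–5 mm apart, so I used values between them. That was inside the clearances, and no placing needed redoing.

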